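Gauge two plasma-torch caps and sort them

TASK

Check the two black torch caps on the thread gauge, one after the other: set each on the plug, turn it clockwise until it comes fully home on the shoulder or stops short, without forcing it, then unscrew it and put it away before you try the other. Stand a cap that goes fully home upright in the green tray and the one that stops short upright in the red tray, set down gently. Leave the calliper, the soapstone and the steel offcut alone.

Things in the scene. Friction and masses are not known exactly. Their poses are not given: they have to be found in the camera images.
- cap_a_mid (a point): middle of one cap, a black retaining cap of a plasma torch standing on its open end: round, 70 mm tall, 0.14 kg. Skirt: lower 38 mm, 48 mm across, bore 39, 34 deep, open below. Above it, 38 to 62 mm up: solid fluted grip, 40 mm across, then a brass nose. This point: on the axis, 35 mm above the lower rim, z up. The caps look alike; one has spatter hidden in its thread; their places swap at random.
- cap_b_mid (a point): middle of the other cap, a black retaining cap of a plasma torch standing on its open end: round, 70 mm tall, 0.14 kg. Skirt: lower 38 mm, 48 mm across, bore 39, 34 deep, open below. Above it, 38 to 62 mm up: solid fluted grip, 40 mm across, then a brass nose. This point: on the axis, 35 mm above the lower rim, z up. The caps look alike; one has spatter hidden in its thread; their places swap at random.
- cap_a: that cap again; origin at the centre of its lower rim, z up. Inside the skirt three lugs, 18 deg wide, 4 mm high, undersides 3 mm above the rim, reach in to a 29 mm circle, at this frame's x axis and +-120 deg; white pips on the skirt mark them.
- cap_b: that cap again; origin at the centre of its lower rim, z up. Inside the skirt three lugs, 18 deg wide, 4 mm high, undersides 3 mm above the rim, reach in to a 29 mm circle, at this frame's x axis and +-120 deg; white pips on the skirt mark them.
- gauge_shoulder (a point): thread gauge, fixed: blue foot 110 mm across, 20 mm high; on it a steel shoulder disc, 54 mm across, flat top 30 mm above the table (this point: its centre, z up); on that an upright plug, core 27 mm, smooth tapered pilot on top, tip 62 mm above the table. A cap is home with its lower rim flat on the shoulder, its middle 35 mm above this point; radial play 1 mm.
- gauge: the gauge again; origin under the foot's centre, axes as above. Its thread: right-hand (clockwise from above goes down), three starts, lead 30 mm a turn, ribs 4 mm thick, 37 mm over crests. Ribs start, 52 mm above the table, at this frame's x axis and +-120 deg (yellow strokes on the foot), and run down clockwise for 220 deg. Axial play of the lugs 2 mm.
- gauge_pilot (a point): centre of the plug's tip. A cap set on the plug lands with its lugs on the ribs; turned clockwise under a few N of push they slide down and pass under the next starts. Landed with a lug 22 deg counter-clockwise of a start, it lies 11 mm above home, is home after 130 deg and tight within 25 deg more; a fouled cap stops dead 55 deg past the starts, rim 5 mm off the shoulder.
- gauge_rim (a point): edge of the shoulder on the frame's x axis, 27 mm from the axis. Feel: turning freely takes under 0.2 N m and a push of 4 N; home, the cap stops sinking and the push climbs; jammed, it stops sinking 5 mm higher and the moment climbs past 0.3 N m. The thread is spoilt if the force between cap and gauge passes 120 N. To take a cap off, turn it back counter-clockwise as far as it was turned, rising with the lead, then lift.
- tray_green: a shallow green plastic tray, fixed, 170 mm (its x) by 150 mm (its y), 30 mm high, walls and floor 4 mm thick; origin at the centre of its underside. The two trays may be swapped. For caps that pass.
- tray_red: a shallow red plastic tray, fixed, 170 mm (its x) by 150 mm (its y), 30 mm high, walls and floor 4 mm thick; origin at the centre of its underside. The two trays may be swapped. For caps that fail.
- calliper: a vernier calliper, 220x63x6 mm, lying loose beyond the left tray; leave alone
- soapstone: a stick of soapstone in a holder, 100x13x7 mm, loose between the caps; leave alone
- flat_offcut: a dark flat steel offcut, 110x32x8 mm, loose beyond the caps; leave alone
Not all that is in view belongs to the job. What is shaped like the cap_b but blue or purple is not meant.

How it is judged:
By the outcome, as a careful person would: the job done as asked, in the order asked, and still so for the second after the job is handed in, with the robot touching nothing.
It also fails if it takes over 72 s, if anything falls off the work surface, if the arm or the gripper's body presses on something with over 40 N, if the wrist force passes 120 N, or if a joint passes its speed limit or range.

ROBOT

A 6-joint arm with a two-finger parallel gripper is mounted at the origin on a cart in front of the work surface, level with it; the furniture and walls round the work are solid. World frame = base frame: x ahead of the robot, y to its left, z up, the work surface at z = 0. Lengths are in mm, angles in degrees, forces in N, time in s.
With the tool pointing down it reaches from about 250 to 850 mm from the base axis. Payload 12.5 kg.
Tool frame: the origin (TCP) lies at the very end of the fingers, on their centre line; the grasp point (between the pads) lies 19 mm behind it; z points along the fingers, x is the direction in which the jaws open and shut, and the axes are right-handed (so a half turn about z gives the same grasp; the last joint's range is limited). The gripper opens to 93 mm and grips with 3 to 60 N. Pads are 15 mm wide; open, the fingers measure 128 mm over their backs; the gripper's body (75 mm by 188 mm) begins 65 mm behind the grasp point.
Start: joints at [58.522, 20.094, 94.641, -0, 65.266, -4.847], TCP at [246.502, 491.651, 218.633] pointing down, gripper open.
Joint ranges: [-157.81, 157.81], [-45, 120.19], [0.68, 151.7], [-89.99, 269.99], [4.06, 180], [-164.3, 164.3]. Speed limits (degrees/s): [127.2, 127.2, 159.86, 180, 180, 180].

INTERFACE

Orientations are given as a 3x3 rotation matrix whose columns are the frame's x, y, z axes.
In Python, from station import read_state, snapshot, job gives the robot as it stands. The module is installed in compiled form; this text tells all that it offers.
- The arm moves only by the tool drive_tool, never from a script. Its argument "commands" is a list of rows, each an object of numbers: "wx", "wy", "wz": the turn, a rotation vector about the world's x, y, z in units of 5 degrees (1.0 is 5 degrees); "x", "y", "z": the shift along the world's x, y, z in units of 30 mm (1.0 is 30 mm); "jaw": the finger opening in mm, from 0 to 93. A call has 1 to 12 rows; each row is the pose to reach, as a shift and turn from the pose measured when the call began; what a row does not reach only later rows make up. A row lasts 1/12 s, in which the tool goes at most 41.7 mm and 7.16 degrees, less where a joint would pass 70% of its speed; a pose out of reach is approached as far as the arm can. A call with a gripper value outside its range is refused whole. The fingers move at their own pace and stop on an object; "newtons" is the grip in N (left out, the last holds). Time passes only in rows, so rows that repeat a pose let the fingers close. It gives the time, the measured TCP pose, the force and the opening at its end, in the units of the state.
- read_state(): the state, without advancing time (a new reading comes with each control period).
- snapshot(name): name is "side" or "top"; returns a dict with "pixels" (384x512x3 uint8, red, green, blue), "z_map" (384x512 float32, mm along the optical axis (not along the pixel's ray), 0 where there is no reading), "vfov" (degrees; the focal length in pixels is half the picture's height over the tangent of half this angle, whatever the lens; pixels are square), "cx", "cy" (the principal point, pixels), "origin" and "rotation" of the camera in the world. Camera axes: x right, y down, z forward; pixel columns grow to the right and rows downward; lengths in mm; the calibration is good to about 2 mm. A picture is of the moment at which its call begins.
- job.job_done(): hands the job in, once; it reports no verdict.
The state is a dict: "time_s": time; "joint_pos": joint angles; "joint_vel": joint speeds; "effort": joint torques, N m; "tcp_pos": TCP position; "tool_rot": TCP orientation; "contact_force": force on the tool from outside, world axes, zero at the start; "wrist_torque": the same for the moment, N m; "finger_gap": opening from 0.0 (shut) to 1.0 (fully open).
Only numpy, scipy, OpenCV 4.12 (cv2) and the standard library are available. Lean on these libraries where they do the work, as an engineer would, in place of code of your own. Each camera call takes 0.05 s, during which the arm holds its last target.

## Working session

There is one attempt and no reset: what is moved stays moved. The work goes in short steps, Python scripts to look and compute and a tool call to move; the robot and the scene stay as the last step left them, time stands still between calls to the robot, and variables do not carry over. Pictures are saved under pics/ and viewed, and the job is handed in when it is done.

Besides the shell and the picture viewer there is one more tool, called after "Call:" as name([rows], argument=value, ...), one row to a line, values as JSON. drive_tool: Moves the arm, as the interface text tells. Its arguments: {"type":"object","properties":{"commands":{"type":"array"},"newtons":{"type":"number"}},"required":["commands"]}

```bash
mkdir -p pics
cat > h.py <<'E'
import numpy as np, cv2, pickle
from station import read_state, snapshot, job
def snap(name,tag):
    s=snapshot(name); pickle.dump(s,open(f'pics/{tag}.pkl','wb'))
    cv2.imwrite(f'pics/{tag}.png',cv2.cvtColor(s['pixels'],cv2.COLOR_RGB2BGR)); return s
def load(tag): return pickle.load(open(f'pics/{tag}.pkl','rb'))
def cloud(s):
    h,w=s['z_map'].shape; f=h/2/np.tan(np.radians(s['vfov'])/2)
    u,v=np.meshgrid(np.arange(w),np.arange(h)); z=s['z_map']
    P=np.stack([(u-s['cx'])/f*z,(v-s['cy'])/f*z,z],-1)
    return P@np.array(s['rotation']).T+np.array(s['origin'])
def ray(s,u,v,zw):
    h,w=s['z_map'].shape; f=h/2/np.tan(np.radians(s['vfov'])/2)
    d=np.array(s['rotation'])@np.array([(u-s['cx'])/f,(v-s['cy'])/f,1.]); o=np.array(s['origin'])
    return o+d*(zw-o[2])/d[2]
def crop(s,u0,v0,u1,v1,tag,k=4):
    c=cv2.resize(s['pixels'][v0:v1,u0:u1],None,fx=k,fy=k,interpolation=cv2.INTER_CUBIC)
    cv2.imwrite(f'pics/{tag}.png',cv2.cvtColor(c,cv2.COLOR_RGB2BGR))
E
python3 - <<'E'
from h import *
for n in('side','top'):
    s=snap(n,n+'0'); print(n,s['vfov'],s['cx'],s['cy'],s['origin'],np.round(s['rotation'],3).tolist())
print(read_state())
E
```

```text
side 52.179942593984116 250.93679064014242 190.2817638525496 [522.25524446 893.44504148 460.25772191] [[-1.0, -0.014, 0.02], [-0.024, 0.404, -0.914], [0.005, -0.914, -0.405]]
top 49.51234637611017 255.4184821764164 201.53445985061057 [467.74878592  -7.65728416 999.42508939] [[0.014, -0.998, 0.069], [-1.0, -0.014, 0.008], [-0.007, -0.069, -0.998]]
{'time_s': 0.1, 'joint_pos': array([ 5.85229674e+01,  2.01193065e+01,  9.46717205e+01, -6.12139844e-04,
        6.52651933e+01, -4.84869058e+00]), 'joint_vel': array([-0.05999052, -0.13612591, -0.06924701,  0.00564249,  0.06454641,
        0.01072948]), 'effort': array([ 4.70521409e-04, -4.98018193e+01, -2.85705632e+01,  7.00042234e-02,
        2.37855170e-02, -7.17999364e-05]), 'tcp_pos': array([246.3483308 , 491.41445588, 218.18421121]), 'tool_rot': array([[ 4.48197089e-01,  8.93934626e-01, -5.04079627e-04],
       [ 8.93934232e-01, -4.48197367e-01, -8.41907623e-04],
       [-9.78537538e-04, -7.32734885e-05, -9.99999519e-01]]), 'contact_force': array([ 0.19190974,  0.10989365, -0.27517978]), 'wrist_torque': array([-0.00942809,  0.02245868, -0.02634834]), 'finger_gap': 1.003109154523421}
```

View pics/top0.png

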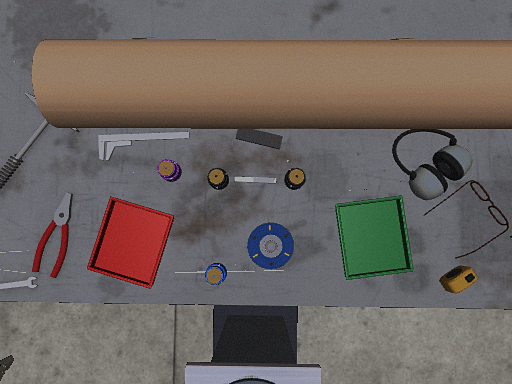

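View pics/side0.png

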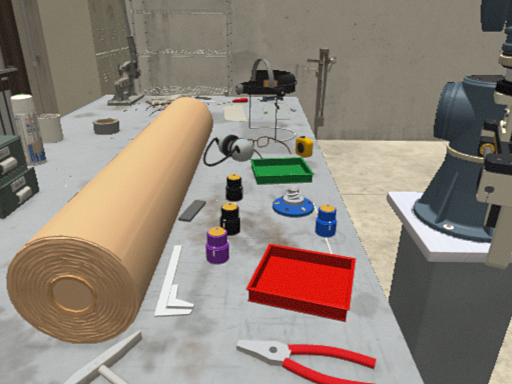

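Run:
```python
from h import *
s=load('top0'); crop(s,195,150,325,285,'c1',6)
crop(s,200,155,310,195,'c2',7); crop(s,240,215,300,275,'c3',10)
t=load('side0'); crop(t,190,160,350,270,'c4',5)
```

```text
(no output)
```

View pics/c2.png

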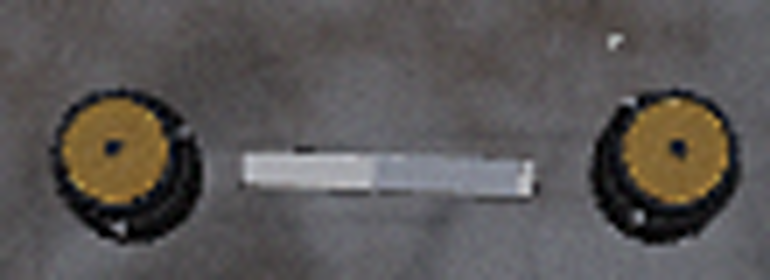

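View pics/c3.png

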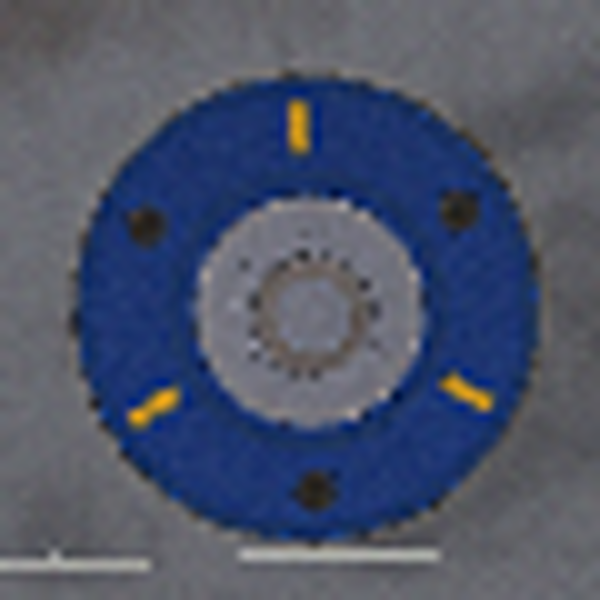

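View pics/c4.png

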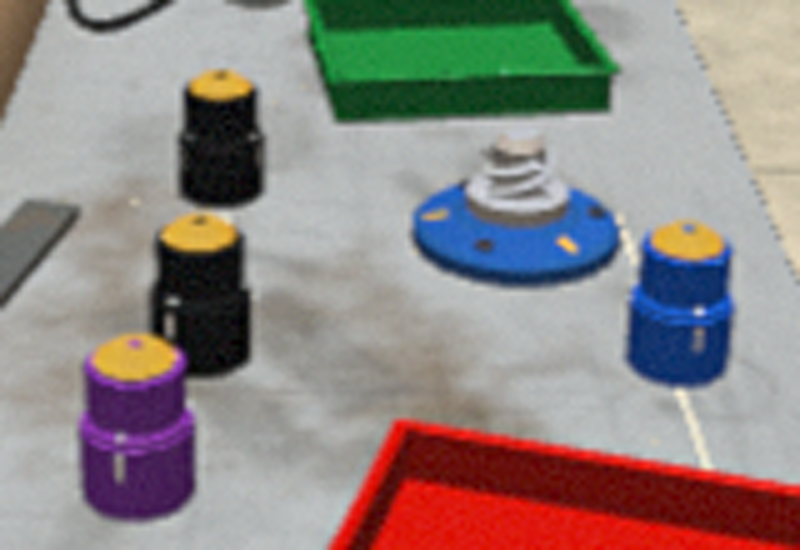

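Run:
```python
from h import *
s=load('top0');t=load('side0')
P=cloud(s); Q=cloud(t)
print('table z', np.median(P[200:230,190:240,2]), np.median(Q[240:260,240:300,2]))
for n,(u,v),z in [('capL',(215.7,175.7),70),('capR',(296.4,175.7),70),('plugtip',(270.85,246.05),62),('shoulder',(270.5,245.7),30),('foot',(270.3,245.2),20)]:
    print(n,ray(s,u,v,z).round(1),P[int(round(v)),int(round(u))].round(1))
def blob(C,x,y,zlo,zhi,r=45):
    m=(np.hypot(C[...,0]-x,C[...,1]-y)<r)&(C[...,2]>zlo)&(C[...,2]<zhi)
    q=C[m]; c,rr=cv2.minEnclosingCircle(q[:,:2].astype(np.float32))
    return len(q),q.mean(0).round(1),np.round(c,1),round(rr,1)
for nm,(u,v) in dict(L=(215.7,175.7),R=(296.4,175.7)).items():
    c=ray(s,u,v,70)
    print(nm,'top',blob(P,c[0],c[1],66,76),'grip/all',blob(P,c[0],c[1],30,80),'side',blob(Q,c[0],c[1],64,76))
c=ray(s,270.5,245.7,30)
print('tip top',blob(P,*c[:2],57,70),'sh',blob(P,*c[:2],26,34),'foot',blob(P,*c[:2],15,24,70))
print('side tip',blob(Q,*c[:2],57,70))
# strokes
for k,(a,b) in dict(s1=(299,127),s2=(154,407),s3=(467,393)).items():
    w=ray(s,240+(a+.5)/10-.5,215+(b+.5)/10-.5,20)
    print(k,w.round(1))
f=[ray(s,240+(a+.5)/10-.5,215+(b+.5)/10-.5,20) for a,b in((299,127),(154,407),(467,393))]
m=np.mean(f,0);print('mean',m.round(1),[round(np.degrees(np.arctan2(*(q-m)[[1,0]])),1) for q in f])
for nm,pp,cu in [('L',((185,130),(120,230)),(215.7,175.7)),('R',((630,101),(638,217)),(296.4,175.7))]:
    c=ray(s,*cu,70)
    for a,b in pp:
        for z in (38,30,20):
            w=ray(s,200+(a+.5)/7-.5,155+(b+.5)/7-.5,z)-c
            print(nm,z,w.round(1)[:2],'r',round(np.hypot(*w[:2]),1),'ang',round(np.degrees(np.arctan2(w[1],w[0])),1))
# trays
hsv=cv2.cvtColor(s['pixels'],cv2.COLOR_RGB2HSV)
for nm,box in dict(red=(85,190,180,290),green=(330,190,418,285)).items():
    u0,v0,u1,v1=box; q=P[v0:v1,u0:u1].reshape(-1,3); col=s['pixels'][v0:v1,u0:u1].reshape(-1,3).astype(int)
    k=0 if nm=='red' else 1; m=(col[:,k]>col[:,(k+1)%3]+40)&(col[:,k]>col[:,(k+2)%3]+20)
    r=q[m&(q[:,2]>24)]; print(nm,len(r),cv2.minAreaRect(r[:,:2].astype(np.float32)),np.median(r[:,2]), np.median(q[m&(q[:,2]<15)],0))
```

```text
table z -0.34425608738024494 0.2433786051308573
capL [588.6  89.6  70. ] [588.2  89.1  68.4]
capR [591.1 -91.7  70. ] [590.5 -90.9  68.9]
plugtip [432.8 -36.4  62. ] [432.9 -36.8  62.1]
shoulder [432.4 -36.6  30. ] [432.8 -34.5  62.2]
foot [433.1 -36.4  20. ] [435.1 -34.4  64.5]
L top (114, array([587.7,  88.7,  68.7]), array([588.4,  88.5]), 15.9) grip/all (327, array([585.7,  86.9,  58.7]), array([588.4,  88.2]), 24.0) side (74, array([589.3,  94.8,  67.2]), array([589.6,  92.3]), 16.0)
R top (123, array([590.7, -92.2,  68.6]), array([590.6, -92.6]), 15.9) grip/all (332, array([588. , -89.8,  58.3]), array([591. , -91.8]), 23.8) side (43, array([591.8, -86.8,  67.2]), array([592.4, -87.9]), 14.3)
tip top (89, array([432.6, -36.6,  60.7]), array([432.7, -36.9]), 12.7) sh (196, array([433.1, -36.1,  29.6]), array([432.8, -36.6]), 26.9) foot (555, array([432. , -36.3,  17.2]), array([433. , -36.9]), 51.5)
side tip (30, array([434.2, -33.5,  59.8]), array([434.2, -36.3]), 11.1)
s1 [475.  -33.9  20. ]
s2 [409.2  -0.8  20. ]
s3 [413.6 -73.9  20. ]
mean [432.6 -36.2  20. ] [np.float64(3.1), np.float64(123.4), np.float64(-116.8)]
L 38 [ 10.5 -20.5] r 23.0 ang -62.9
L 30 [ 11.6 -19.9] r 23.0 ang -59.8
L 20 [ 12.9 -19.1] r 23.0 ang -55.9
L 38 [-23.2   0.4] r 23.2 ang 179.0
L 30 [-22.4   1.2] r 22.4 ang 176.8
L 20 [-21.4   2.3] r 21.5 ang 174.0
R 38 [19.7 13.1] r 23.7 ang 33.6
R 30 [20.9 12.5] r 24.4 ang 30.9
R 20 [22.4 11.8] r 25.3 ang 27.7
R 38 [-19.   10.1] r 21.5 ang 152.0
R 30 [-18.1   9.5] r 20.4 ang 152.3
R 20 [-17.    8.7] r 19.1 ang 152.9
red 863 ((415.6623229980469, 191.80447387695312), (368.4299011230469, 185.07131958007812), 77.963623046875) 29.550020457701066 [435.81965582 293.27852198   3.7472063 ]
green 536 ((442.404296875, -184.1178436279297), (175.34405517578125, 342.003173828125), 8.245528221130371) 29.310280470727093 [ 455.72933277 -278.1173302     3.45894421]
```

Run:
```python
from h import *
s=load('top0');P=cloud(s)
for u in(150,217,295,350):
    print(u,[tuple(P[v,u].round(0)[[0,2]]) for v in(45,60,80,90,100,110,115,120,124,126,128,130,135)])
for nm,box,k in [('red',(85,190,180,290),0),('green',(330,190,418,285),1)]:
    u0,v0,u1,v1=box; q=P[v0:v1,u0:u1].reshape(-1,3); col=s['pixels'][v0:v1,u0:u1].reshape(-1,3).astype(int)
    m=(col[:,k]>col[:,(k+1)%3]+30)&(col[:,k]>col[:,(k+2)%3]+30)
    r=q[m&(q[:,2]>24)&(q[:,2]<36)]; r=r[np.hypot(*(r[:,:2]-np.median(q[m],0)[:2]).T)<125]
    print(nm,len(r),cv2.minAreaRect(r[:,:2].astype(np.float32)))
```

```text
150 [(np.float64(841.0), np.float64(175.0)), (np.float64(804.0), np.float64(190.0)), (np.float64(764.0), np.float64(187.0)), (np.float64(746.0), np.float64(182.0)), (np.float64(728.0), np.float64(173.0)), (np.float64(712.0), np.float64(157.0)), (np.float64(706.0), np.float64(141.0)), (np.float64(699.0), np.float64(129.0)), (np.float64(694.0), np.float64(112.0)), (np.float64(692.0), np.float64(105.0)), (np.float64(713.0), np.float64(-2.0)), (np.float64(708.0), np.float64(-1.0)), (np.float64(695.0), np.float64(1.0))]
217 [(np.float64(845.0), np.float64(170.0)), (np.float64(806.0), np.float64(190.0)), (np.float64(765.0), np.float64(189.0)), (np.float64(746.0), np.float64(184.0)), (np.float64(730.0), np.float64(172.0)), (np.float64(713.0), np.float64(158.0)), (np.float64(708.0), np.float64(141.0)), (np.float64(701.0), np.float64(127.0)), (np.float64(695.0), np.float64(115.0)), (np.float64(694.0), np.float64(102.0)), (np.float64(695.0), np.float64(81.0)), (np.float64(710.0), np.float64(-1.0)), (np.float64(697.0), np.float64(1.0))]
295 [(np.float64(846.0), np.float64(172.0)), (np.float64(8
[... 507 characters left out ...]
, (np.float64(809.0), np.float64(189.0)), (np.float64(768.0), np.float64(189.0)), (np.float64(751.0), np.float64(180.0)), (np.float64(733.0), np.float64(173.0)), (np.float64(718.0), np.float64(153.0)), (np.float64(711.0), np.float64(141.0)), (np.float64(703.0), np.float64(132.0)), (np.float64(700.0), np.float64(110.0)), (np.float64(697.0), np.float64(103.0)), (np.float64(698.0), np.float64(85.0)), (np.float64(715.0), np.float64(-3.0)), (np.float64(702.0), np.float64(-3.0))]
red 868 ((436.4771728515625, 290.1186218261719), (157.87579345703125, 177.15371704101562), 74.01648712158203)
green 714 ((455.79925537109375, -276.4499206542969), (175.6543426513672, 156.3054962158203), 8.047137260437012)
```

View pics/c1.png

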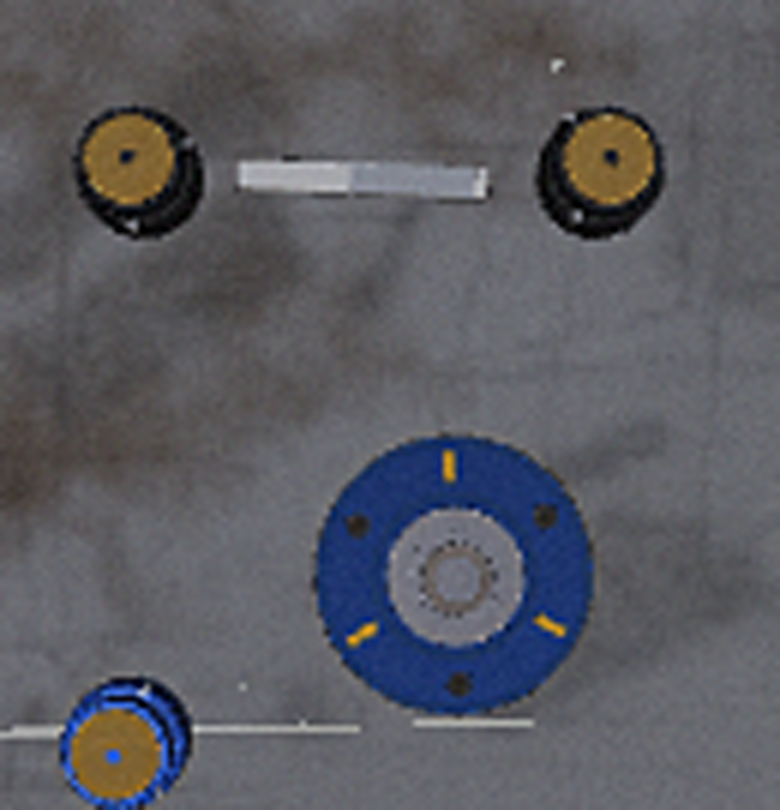

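Call:
drive_tool([
  {"x":11.4,"y":-13.4,"z":-2.4,"wz":5.3,"jaw":65},
  {"x":11.4,"y":-13.4,"z":-2.4,"wz":5.3,"jaw":65},
  {"x":11.4,"y":-13.4,"z":-2.4,"wz":5.3,"jaw":65},
  {"x":11.4,"y":-13.4,"z":-2.4,"wz":5.3,"jaw":65},
  {"x":11.4,"y":-13.4,"z":-2.4,"wz":5.3,"jaw":65},
  {"x":11.4,"y":-13.4,"z":-2.4,"wz":5.3,"jaw":65},
  {"x":11.4,"y":-13.4,"z":-2.4,"wz":5.3,"jaw":65},
  {"x":11.4,"y":-13.4,"z":-2.4,"wz":5.3,"jaw":65},
  {"x":11.4,"y":-13.4,"z":-2.4,"wz":5.3,"jaw":65},
  {"x":11.4,"y":-13.4,"z":-2.4,"wz":5.3,"jaw":65},
  {"x":11.4,"y":-13.4,"z":-2.4,"wz":5.3,"jaw":65},
  {"x":11.4,"y":-13.4,"z":-2.4,"wz":5.3,"jaw":65},
])

```text
schema error: expected keys wx, wy, wz, x, y, z, jaw
```

Call:
drive_tool([
  {"wx":0,"wy":0,"wz":5.3,"x":11.4,"y":-13.4,"z":-2.4,"jaw":65},
  {"wx":0,"wy":0,"wz":5.3,"x":11.4,"y":-13.4,"z":-2.4,"jaw":65},
  {"wx":0,"wy":0,"wz":5.3,"x":11.4,"y":-13.4,"z":-2.4,"jaw":65},
  {"wx":0,"wy":0,"wz":5.3,"x":11.4,"y":-13.4,"z":-2.4,"jaw":65},
  {"wx":0,"wy":0,"wz":5.3,"x":11.4,"y":-13.4,"z":-2.4,"jaw":65},
  {"wx":0,"wy":0,"wz":5.3,"x":11.4,"y":-13.4,"z":-2.4,"jaw":65},
  {"wx":0,"wy":0,"wz":5.3,"x":11.4,"y":-13.4,"z":-2.4,"jaw":65},
  {"wx":0,"wy":0,"wz":5.3,"x":11.4,"y":-13.4,"z":-2.4,"jaw":65},
  {"wx":0,"wy":0,"wz":5.3,"x":11.4,"y":-13.4,"z":-2.4,"jaw":65},
  {"wx":0,"wy":0,"wz":5.3,"x":11.4,"y":-13.4,"z":-2.4,"jaw":65},
  {"wx":0,"wy":0,"wz":5.3,"x":11.4,"y":-13.4,"z":-2.4,"jaw":65},
  {"wx":0,"wy":0,"wz":5.3,"x":11.4,"y":-13.4,"z":-2.4,"jaw":65},
])

```text
time_s: 1.1
tcp_pos: [558.9, 123.3, 152.1]
tool_rot: [[0.002, 1.0, -0.0], [1.0, -0.002, -0.001], [-0.001, -0.0, -1.0]]
contact_force: [-0.5, 0.7, 0.2]
finger_gap: 0.695
```

Call:
drive_tool([
  {"wx":0,"wy":0,"wz":0,"x":0.99,"y":-1.14,"z":-1,"jaw":65},
  {"wx":0,"wy":0,"wz":0,"x":0.99,"y":-1.14,"z":-1.7,"jaw":65},
  {"wx":0,"wy":0,"wz":0,"x":0.99,"y":-1.14,"z":-1.7,"jaw":65},
  {"wx":0,"wy":0,"wz":0,"x":0.99,"y":-1.14,"z":-1.7,"jaw":65},
  {"wx":0,"wy":0,"wz":0,"x":0.99,"y":-1.14,"z":-1.7,"jaw":65},
])

```text
time_s: 1.52
tcp_pos: [588.4, 89.9, 102.0]
tool_rot: [[0.002, 1.0, -0.0], [1.0, -0.002, -0.001], [-0.001, -0.0, -1.0]]
contact_force: [1.7, 0.2, -0.2]
finger_gap: 0.701
```

Call:
drive_tool([
  {"wx":0,"wy":0,"wz":0,"x":0,"y":-0.03,"z":-0.7,"jaw":65},
  {"wx":0,"wy":0,"wz":0,"x":0,"y":-0.03,"z":-1.3,"jaw":65},
  {"wx":0,"wy":0,"wz":0,"x":0,"y":-0.03,"z":-1.8,"jaw":65},
  {"wx":0,"wy":0,"wz":0,"x":0,"y":-0.03,"z":-2.0,"jaw":65},
  {"wx":0,"wy":0,"wz":0,"x":0,"y":-0.03,"z":-2.0,"jaw":60},
  {"wx":0,"wy":0,"wz":0,"x":0,"y":-0.03,"z":-2.0,"jaw":54},
])

```text
time_s: 2.02
tcp_pos: [588.8, 89.7, 43.4]
tool_rot: [[0.001, 1.0, 0.001], [1.0, -0.001, -0.001], [-0.001, 0.001, -1.0]]
contact_force: [0.3, -0.7, -0.7]
finger_gap: 0.621
```

Run:
```python
from h import *
s=snap('side','side1'); crop(s,190,130,290,250,'c5',5)
```

```text
(no output)
```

View pics/c5.png

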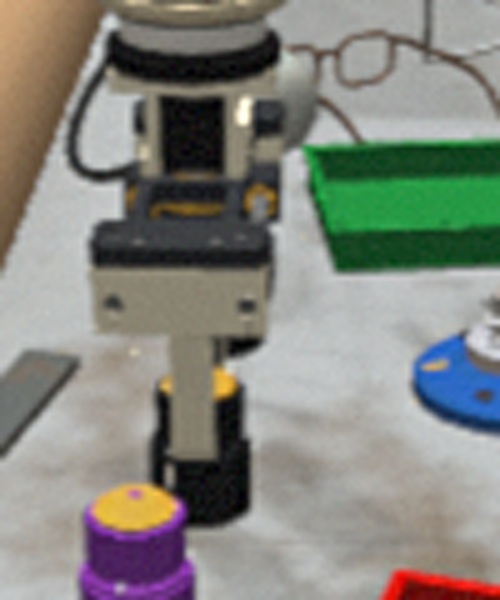

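Run:
```python
from h import *
s=load('side1');P=cloud(s)
# finger rows: crop y 350-440 -> v 200-218 ; columns 222-234
for v in (198,202,206,210,214): 
    print(v,[(u,*P[v,u].round(0)) for u in range(221,238,1)][::2])
t=load('side0');Q=cloud(t)
for v in range(204,232,3):
    r=[(u,Q[v,u]) for u in range(215,246) if abs(Q[v,u,1]-105)<35 and Q[v,u,2]>4]
    if r: print(v,r[0][0],r[-1][0],r[0][1].round(1),r[-1][1].round(1),'midx',round((r[0][1][0]+r[-1][1][0])/2,1))
```

```text
198 [(221, np.float64(627.0), np.float64(-95.0), np.float64(-2.0)), (223, np.float64(598.0), np.float64(137.0), np.float64(107.0)), (225, np.float64(594.0), np.float64(137.0), np.float64(107.0)), (227, np.float64(590.0), np.float64(136.0), np.float64(106.0)), (229, np.float64(586.0), np.float64(137.0), np.float64(106.0)), (231, np.float64(581.0), np.float64(138.0), np.float64(107.0)), (233, np.float64(583.0), np.float64(59.0), np.float64(70.0)), (235, np.float64(586.0), np.float64(-70.0), np.float64(10.0)), (237, np.float64(581.0), np.float64(-72.0), np.float64(9.0))]
202 [(221, np.float64(624.0), np.float64(-64.0), np.float64(1.0)), (223, np.float64(599.0), np.float64(131.0), np.float64(94.0)), (225, np.float64(594.0), np.float64(138.0), np.float64(98.0)), (227, np.float64(590.0), np.float64(136.0), np.float64(97.0)), (229, np.float64(586.0), np.float64(135.0), np.float64(96.0)), (231, np.float64(581.0), np.float64(136.0), np.float64(97.0)), (233, np.float64(583.0), np.float64(59.0), np.float64(60.0)), (235, np.float64(586.0), np.float64(-64.0), np.float64(1.0)), (237, np.float64(58
[... 1683 characters left out ...]
(51.0)), (237, np.float64(571.0), np.float64(95.0), np.float64(47.0))]
204 224 234 [601.6  84.6  66.8] [578.7  83.3  66.6] midx 590.2
207 221 237 [608.3  88.3  60.8] [571.7  87.   60.8] midx 590.0
210 221 238 [607.5  98.3  58.2] [569.4  88.3  53.8] midx 588.4
213 221 238 [607.8  97.4  50.1] [569.2  91.4  47.6] midx 588.5
216 220 238 [611.5  86.5  36.5] [569.4  89.6  38.9] midx 590.4
219 219 239 [613.4  91.9  31.6] [566.9  94.4  33.7] midx 590.1
222 220 239 [610.5  99.3  27.7] [567.   93.7  25.5] midx 588.7
225 220 239 [610.7  98.6  19.5] [567.   93.8  17.6] midx 588.9
228 222 239 [605.6 105.3  15.4] [567.   95.1  10.4] midx 586.3
231 226 238 [595.9 112.3  11.7] [569.1 100.7   5.5] midx 582.5
```

Call:
drive_tool([
  {"wx":0,"wy":0,"wz":0,"x":0,"y":-0.01,"z":-0.08,"jaw":50},
  {"wx":0,"wy":0,"wz":0,"x":0,"y":-0.01,"z":-0.08,"jaw":44},
  {"wx":0,"wy":0,"wz":0,"x":0,"y":-0.01,"z":-0.08,"jaw":38},
  {"wx":0,"wy":0,"wz":0,"x":0,"y":-0.01,"z":-0.08,"jaw":34},
  {"wx":0,"wy":0,"wz":0,"x":0,"y":-0.01,"z":-0.08,"jaw":34},
  {"wx":0,"wy":0,"wz":0,"x":0,"y":-0.01,"z":-0.08,"jaw":34},
], newtons=40)

```text
time_s: 2.57
tcp_pos: [589.3, 89.2, 41.7]
tool_rot: [[0.001, 1.0, 0.003], [1.0, -0.001, -0.001], [-0.001, 0.003, -1.0]]
contact_force: [-0.5, -0.4, 5.1]
finger_gap: 0.425
```

Call:
drive_tool([
  {"wx":0,"wy":0,"wz":0,"x":0,"y":0,"z":1.2,"jaw":34},
  {"wx":0,"wy":0,"wz":0,"x":0,"y":0,"z":2.6,"jaw":34},
  {"wx":0,"wy":0,"wz":-1,"x":-1.2,"y":-1,"z":2.6,"jaw":34},
  {"wx":0,"wy":0,"wz":-2.3,"x":-2.2,"y":-1.8,"z":2.6,"jaw":34},
  {"wx":0,"wy":0,"wz":-3.6,"x":-3.2,"y":-2.6,"z":2.6,"jaw":34},
  {"wx":0,"wy":0,"wz":-4.9,"x":-4.2,"y":-3.4,"z":2.6,"jaw":34},
  {"wx":0,"wy":0,"wz":-6.2,"x":-5.0,"y":-4.0,"z":2.6,"jaw":34},
  {"wx":0,"wy":0,"wz":-6.9,"x":-5.22,"y":-4.2,"z":2.6,"jaw":34},
  {"wx":0,"wy":0,"wz":-6.9,"x":-5.22,"y":-4.2,"z":2.6,"jaw":34},
  {"wx":0,"wy":0,"wz":-6.9,"x":-5.22,"y":-4.2,"z":2.6,"jaw":34},
])

```text
time_s: 3.4
tcp_pos: [433.0, -36.9, 119.8]
tool_rot: [[0.567, 0.824, 0.002], [0.824, -0.566, -0.002], [-0.0, 0.003, -1.0]]
contact_force: [0.1, -0.0, -1.2]
finger_gap: 0.422
```

Run:
```python
from h import *
s=snap('side','side2'); crop(s,240,110,360,230,'c6',5)
t=snap('top','top2'); crop(t,200,180,330,310,'c7',5)
r=read_state();print(r['contact_force'],r['wrist_torque'],r['tcp_pos'],r['joint_pos'])
```

```text
[-0.14434163  0.95056534 -1.27817022] [ 0.09211908 -0.00433727  0.04704568] [433.55901835 -36.3872558  119.72896193] [-1.08794280e+01  1.66317308e+01  1.16365073e+02 -1.13756541e-01
  4.68562499e+01 -6.63693845e+01]
```

View pics/c6.png

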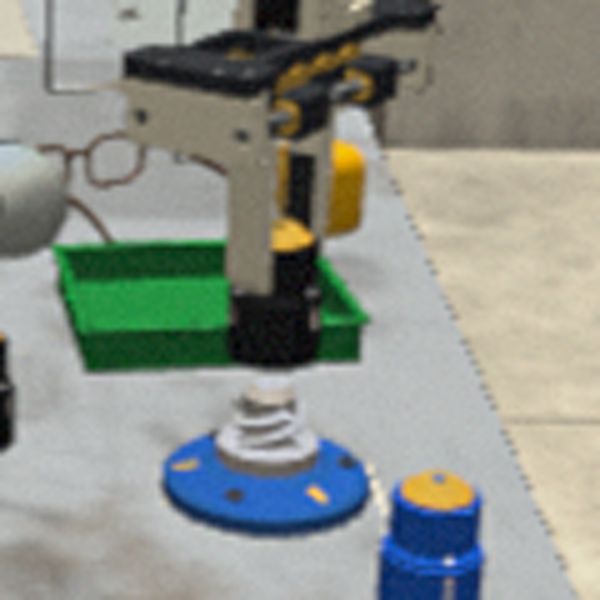

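View pics/c7.png

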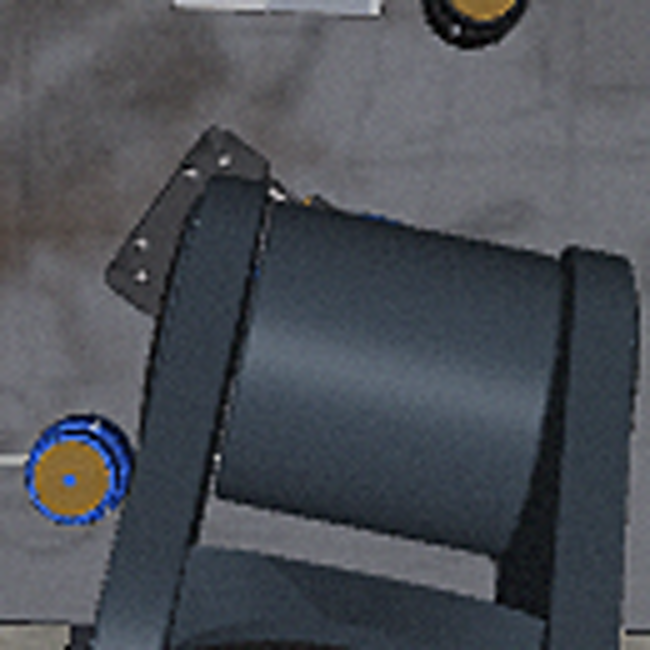

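Run:
```python
from h import *
s=load('side2');P=cloud(s)
def proj(p):
    f=192/np.tan(np.radians(s['vfov'])/2);c=np.array(s['rotation']).T@(np.array(p,float)-np.array(s['origin']))
    return (c[:2]/c[2]*f+[s['cx'],s['cy']]).round(1)
print('tip',proj([432.8,-36.6,62]),'sh',proj([432.8,-36.6,30]),'cap mid skirt',proj([433.2,-36.7,97]),'cap rim',proj([433.2,-36.7,78]))
px=s['pixels'].astype(int)
for v in range(172,183,2): # skirt rows
    r=[u for u in range(280,312) if P[v,u,1]>-75 and P[v,u,1]<0 and P[v,u,2]>66]
    if r: print(v,r[0],r[-1],(r[0]+r[-1])/2,P[v,r[len(r)//2]].round(1), (P[v,r[0],0]+P[v,r[-1],0])/2)
for v in range(186,206,2):
    r=[u for u in range(275,312) if abs(P[v,u,1]+36)<30 and P[v,u,2]>26]
    if r: print('g',v,r[0],r[-1],(r[0]+r[-1])/2,P[v,r[len(r)//2]].round(1),(P[v,r[0],0]+P[v,r[-1],0])/2)
```

```text
tip [293.6 186.1] sh [293.  197.4] cap mid skirt [294.1 173.4] cap rim [293.7 180.4]
172 285 303 294.0 [435.9 -13.6 109.8] 434.5814945595826
174 285 303 294.0 [435.5 -14.3 104.2] 434.28266113604326
176 285 303 294.0 [435.2 -15.4  98.5] 433.7947258842032
178 285 303 294.0 [435.1 -13.2  94. ] 433.3527498896134
180 285 302 293.5 [434.8 -13.9  88.4] 434.821434553229
182 286 302 294.0 [434.4 -15.2  82.4] 433.4786494307002
g 186 290 296 293.0 [433.9 -40.9  60.5] 434.2457307790693
g 188 289 298 293.5 [432.3 -28.3  60.3] 432.6102930951039
g 190 286 299 292.5 [434.8 -26.1  55.7] 434.67453074593936
g 192 288 300 294.0 [432.1 -24.3  50.9] 430.9911910399235
g 194 286 299 292.5 [434.7 -21.5  46.5] 434.9395990638889
g 196 283 301 292.0 [436.5 -26.1  38.8] 434.59910061758893
g 198 283 302 292.5 [434.3 -20.2  35.9] 434.14819106323955
g 200 284 302 293.0 [431.1 -23.8  28.6] 433.6253337870542
g 202 288 300 294.0 [432.2  -9.6  29.6] 431.73759033255214
```

Call:
drive_tool([
  {"wx":0,"wy":0,"wz":0,"x":-0.01,"y":0,"z":-0.3,"jaw":34},
  {"wx":0,"wy":0,"wz":0,"x":-0.01,"y":0,"z":-0.55,"jaw":34},
  {"wx":0,"wy":0,"wz":0,"x":-0.01,"y":0,"z":-0.75,"jaw":34},
  {"wx":0,"wy":0,"wz":0,"x":-0.01,"y":0,"z":-0.9,"jaw":34},
  {"wx":0,"wy":0,"wz":0,"x":-0.01,"y":0,"z":-1.0,"jaw":34},
  {"wx":0,"wy":0,"wz":0,"x":-0.01,"y":0,"z":-1.05,"jaw":34},
  {"wx":0,"wy":0,"wz":0,"x":-0.01,"y":0,"z":-1.05,"jaw":34},
])

```text
time_s: 4.08
tcp_pos: [432.9, -36.5, 87.8]
tool_rot: [[0.565, 0.825, 0.001], [0.825, -0.565, -0.002], [-0.001, 0.002, -1.0]]
contact_force: [-1.3, -4.1, -3.8]
finger_gap: 0.422
```

Call:
drive_tool([
  {"wx":0,"wy":0,"wz":0,"x":0,"y":0,"z":-0.05,"jaw":34},
  {"wx":0,"wy":0,"wz":0,"x":0,"y":0,"z":-0.1,"jaw":34},
  {"wx":0,"wy":0,"wz":0,"x":0,"y":0,"z":-0.14,"jaw":34},
  {"wx":0,"wy":0,"wz":0,"x":0,"y":0,"z":-0.14,"jaw":34},
])

```text
time_s: 4.42
tcp_pos: [433.0, -36.6, 83.5]
tool_rot: [[0.565, 0.825, 0.001], [0.825, -0.565, -0.002], [-0.001, 0.002, -1.0]]
contact_force: [-0.8, -3.7, -1.6]
finger_gap: 0.423
```

```bash
cat > st.py <<'E'
from h import *
r=read_state();print(r['time_s'],r['contact_force'].round(1),r['wrist_torque'].round(2),r['tcp_pos'].round(1),'yaw',np.degrees(np.arctan2(r['tool_rot'][1,0],r['tool_rot'][0,0])).round(1))
E
python3 st.py
```

```text
4.4167 [-0.8 -3.7 -1.6] [-0.9   0.16  0.06] [433.  -36.6  83.5] yaw 55.6
```

Call:
drive_tool([
  {"wx":0,"wy":0,"wz":0,"x":0,"y":-0.03,"z":-0.02,"jaw":34},
  {"wx":0,"wy":0,"wz":0,"x":0,"y":-0.03,"z":-0.06,"jaw":34},
  {"wx":0,"wy":0,"wz":0,"x":0,"y":-0.03,"z":-0.06,"jaw":34},
])

```text
time_s: 4.67
tcp_pos: [433.4, -37.4, 82.3]
tool_rot: [[0.565, 0.825, 0.002], [0.825, -0.565, -0.002], [-0.0, 0.003, -1.0]]
contact_force: [-3.7, 0.2, 11.5]
finger_gap: 0.423
```

```bash
python3 st.py
```

```text
4.6667 [-3.7  0.2 11.5] [-0.22  0.74 -0.04] [433.4 -37.4  82.3] yaw 55.6
```

Call:
drive_tool([
  {"wx":0,"wy":0,"wz":-1.2,"x":-0.01,"y":0,"z":-0.03,"jaw":34},
  {"wx":0,"wy":0,"wz":-2.4,"x":-0.01,"y":0,"z":-0.05,"jaw":34},
  {"wx":0,"wy":0,"wz":-3.6,"x":-0.01,"y":0,"z":-0.067,"jaw":34},
  {"wx":0,"wy":0,"wz":-4.8,"x":-0.01,"y":0,"z":-0.083,"jaw":34},
  {"wx":0,"wy":0,"wz":-6,"x":-0.01,"y":0,"z":-0.1,"jaw":34},
  {"wx":0,"wy":0,"wz":-7.2,"x":-0.01,"y":0,"z":-0.117,"jaw":34},
  {"wx":0,"wy":0,"wz":-7.2,"x":-0.01,"y":0,"z":-0.117,"jaw":34},
])

```text
time_s: 5.25
tcp_pos: [433.6, -37.5, 79.3]
tool_rot: [[0.944, 0.329, 0.002], [0.329, -0.944, -0.003], [0.001, 0.004, -1.0]]
contact_force: [-1.7, -2.8, 8.2]
finger_gap: 0.42
```

```bash
python3 st.py
```

```text
5.25 [-1.7 -2.8  8.2] [-0.63  0.5  -0.11] [433.6 -37.5  79.3] yaw 19.2
```

Call:
drive_tool([
  {"wx":0,"wy":0,"wz":-1.2,"x":-0.02,"y":-0.01,"z":-0.027,"jaw":34},
  {"wx":0,"wy":0,"wz":-2.4,"x":-0.02,"y":-0.01,"z":-0.043,"jaw":34},
  {"wx":0,"wy":0,"wz":-3.6,"x":-0.02,"y":-0.01,"z":-0.06,"jaw":34},
  {"wx":0,"wy":0,"wz":-4.8,"x":-0.02,"y":-0.01,"z":-0.077,"jaw":34},
  {"wx":0,"wy":0,"wz":-5.8,"x":-0.02,"y":-0.01,"z":-0.09,"jaw":34},
  {"wx":0,"wy":0,"wz":-5.8,"x":-0.02,"y":-0.01,"z":-0.09,"jaw":34},
])

```text
time_s: 5.75
tcp_pos: [433.4, -37.8, 77.0]
tool_rot: [[0.985, -0.174, 0.001], [-0.174, -0.985, -0.004], [0.002, 0.003, -1.0]]
contact_force: [-0.2, -0.6, 4.9]
finger_gap: 0.427
```

```bash
python3 st.py
```

```text
5.75 [-0.2 -0.6  4.9] [-0.29  0.25 -0.02] [433.4 -37.8  77. ] yaw -10.0
```

Call:
drive_tool([
  {"wx":0,"wy":0,"wz":-0.8,"x":0,"y":0,"z":-0.022,"jaw":34},
  {"wx":0,"wy":0,"wz":-1.6,"x":0,"y":0,"z":-0.034,"jaw":34},
  {"wx":0,"wy":0,"wz":-2.4,"x":0,"y":0,"z":-0.046,"jaw":34},
  {"wx":0,"wy":0,"wz":-2.4,"x":0,"y":0,"z":-0.046,"jaw":34},
])

```text
time_s: 6.08
tcp_pos: [433.6, -37.8, 75.9]
tool_rot: [[0.927, -0.376, 0.001], [-0.376, -0.927, -0.004], [0.002, 0.003, -1.0]]
contact_force: [-1.3, -1.2, 7.9]
finger_gap: 0.421
```

```bash
python3 st.py
```

```text
6.0833 [-1.3 -1.2  7.9] [-0.45  0.54 -0.1 ] [433.6 -37.8  75.9] yaw -22.1
```

Call:
drive_tool([
  {"wx":0,"wy":0,"wz":-0.8,"x":0,"y":0,"z":-0.022,"jaw":34},
  {"wx":0,"wy":0,"wz":-1.6,"x":0,"y":0,"z":-0.034,"jaw":34},
  {"wx":0,"wy":0,"wz":-2.4,"x":0,"y":0,"z":-0.046,"jaw":34},
  {"wx":0,"wy":0,"wz":-2.4,"x":0,"y":0,"z":-0.046,"jaw":34},
])

```text
time_s: 6.42
tcp_pos: [433.6, -37.8, 74.9]
tool_rot: [[0.828, -0.561, 0.0], [-0.561, -0.828, -0.004], [0.002, 0.003, -1.0]]
contact_force: [-2.9, -2.2, 7.4]
finger_gap: 0.423
```

```bash
python3 st.py
```

```text
6.4167 [-2.9 -2.2  7.4] [-0.46  0.72 -0.13] [433.6 -37.8  74.9] yaw -34.2
```

Call:
drive_tool([
  {"wx":0,"wy":0,"wz":-1.1,"x":-0.01,"y":0,"z":-0.025,"jaw":34},
  {"wx":0,"wy":0,"wz":-2.2,"x":-0.02,"y":-0.01,"z":-0.04,"jaw":34},
  {"wx":0,"wy":0,"wz":-3.3,"x":-0.02,"y":-0.01,"z":-0.056,"jaw":34},
  {"wx":0,"wy":0,"wz":-4.4,"x":-0.02,"y":-0.01,"z":-0.072,"jaw":34},
  {"wx":0,"wy":0,"wz":-5.5,"x":-0.02,"y":-0.01,"z":-0.087,"jaw":34},
  {"wx":0,"wy":0,"wz":-5.5,"x":-0.02,"y":-0.01,"z":-0.087,"jaw":34},
])

```text
time_s: 6.92
tcp_pos: [433.3, -38.1, 72.6]
tool_rot: [[0.472, -0.881, -0.001], [-0.881, -0.472, -0.003], [0.002, 0.002, -1.0]]
contact_force: [-1.4, -1.3, 7.0]
finger_gap: 0.422
```

```bash
python3 st.py
```

```text
6.9167 [-1.4 -1.3  7. ] [-0.41  0.5  -0.12] [433.3 -38.1  72.6] yaw -61.8
```

Freely sinking still, 117° turned. On to home.

Call:
drive_tool([
  {"wx":0,"wy":0,"wz":-0.8,"x":0,"y":0,"z":-0.022,"jaw":34},
  {"wx":0,"wy":0,"wz":-1.6,"x":0,"y":0,"z":-0.034,"jaw":34},
  {"wx":0,"wy":0,"wz":-2.4,"x":0,"y":0,"z":-0.045,"jaw":34},
  {"wx":0,"wy":0,"wz":-3.0,"x":0,"y":0,"z":-0.053,"jaw":34},
  {"wx":0,"wy":0,"wz":-3.0,"x":0,"y":0,"z":-0.053,"jaw":34},
])

```text
time_s: 7.33
tcp_pos: [433.2, -38.1, 71.6]
tool_rot: [[0.229, -0.974, -0.002], [-0.974, -0.229, -0.003], [0.002, 0.003, -1.0]]
contact_force: [-6.6, -2.5, 15.3]
finger_gap: 0.425
```

```bash
python3 st.py
```

```text
7.3333 [-6.6 -2.5 15.3] [-0.36  1.24 -0.06] [433.2 -38.1  71.6] yaw -76.8
```

Call:
drive_tool([
  {"wx":0,"wy":0,"wz":-0.8,"x":0,"y":0,"z":-0.02,"jaw":34},
  {"wx":0,"wy":0,"wz":-1.6,"x":-0.01,"y":0,"z":-0.02,"jaw":34},
  {"wx":0,"wy":0,"wz":-2.0,"x":-0.01,"y":0,"z":-0.02,"jaw":34},
  {"wx":0,"wy":0,"wz":-2.0,"x":-0.01,"y":0,"z":-0.02,"jaw":34},
])

```text
time_s: 7.67
tcp_pos: [433.1, -38.0, 71.6]
tool_rot: [[0.057, -0.998, -0.002], [-0.998, -0.057, -0.003], [0.002, 0.002, -1.0]]
contact_force: [-3.5, -2.0, 13.1]
finger_gap: 0.421
```

```bash
python3 - <<'E'
from h import *
s=snap('side','side3'); crop(s,240,110,360,230,'c8',5)
E
python3 st.py
```

```text
7.7167 [-4.  -0.9 12. ] [-0.27  0.84 -0.14] [433.1 -38.1  71.6] yaw -86.6
```

View pics/c8.png

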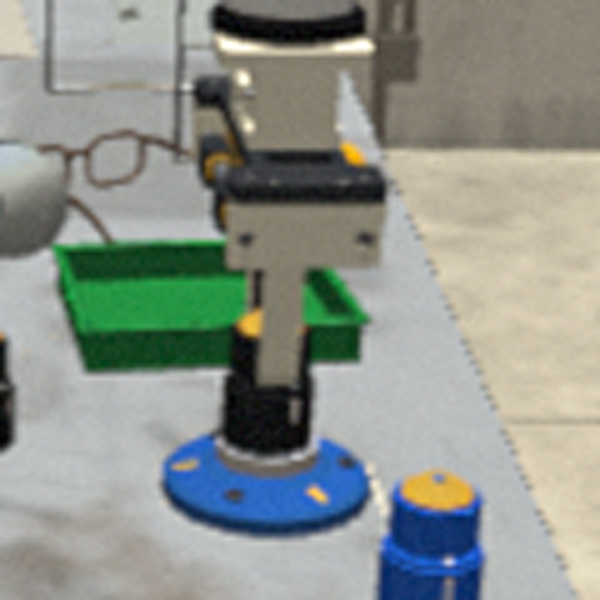

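Call:
drive_tool([
  {"wx":0,"wy":0,"wz":1.2,"x":0,"y":0,"z":0,"jaw":34},
  {"wx":0,"wy":0,"wz":2.4,"x":0,"y":0,"z":0.01,"jaw":34},
  {"wx":0,"wy":0,"wz":3.6,"x":0,"y":0,"z":0.027,"jaw":34},
  {"wx":0,"wy":0,"wz":4.8,"x":0,"y":0,"z":0.043,"jaw":34},
  {"wx":0,"wy":0,"wz":6,"x":0,"y":0,"z":0.06,"jaw":34},
  {"wx":0,"wy":0,"wz":7.2,"x":0,"y":0,"z":0.077,"jaw":34},
  {"wx":0,"wy":0,"wz":8.4,"x":0,"y":0,"z":0.093,"jaw":34},
  {"wx":0,"wy":0,"wz":9.6,"x":0,"y":0,"z":0.11,"jaw":34},
  {"wx":0,"wy":0,"wz":10.8,"x":0,"y":0,"z":0.127,"jaw":34},
  {"wx":0,"wy":0,"wz":12,"x":0,"y":0,"z":0.143,"jaw":34},
  {"wx":0,"wy":0,"wz":13.2,"x":0,"y":0,"z":0.16,"jaw":34},
  {"wx":0,"wy":0,"wz":13.2,"x":0,"y":0,"z":0.16,"jaw":34},
])

```text
time_s: 8.72
tcp_pos: [433.0, -37.9, 76.4]
tool_rot: [[0.938, -0.345, 0.001], [-0.345, -0.938, -0.003], [0.002, 0.002, -1.0]]
contact_force: [-0.6, -0.9, -0.5]
finger_gap: 0.423
```

```bash
python3 st.py
```

```text
8.7167 [-0.6 -0.9 -0.5] [-0.01  0.18  0.06] [433.  -37.9  76.4] yaw -20.2
```

Call:
drive_tool([
  {"wx":0,"wy":0,"wz":1.3,"x":0,"y":0,"z":0.018,"jaw":34},
  {"wx":0,"wy":0,"wz":2.6,"x":0,"y":0,"z":0.036,"jaw":34},
  {"wx":0,"wy":0,"wz":3.9,"x":0,"y":0,"z":0.054,"jaw":34},
  {"wx":0,"wy":0,"wz":5.2,"x":0,"y":0,"z":0.072,"jaw":34},
  {"wx":0,"wy":0,"wz":6.5,"x":0,"y":0,"z":0.09,"jaw":34},
  {"wx":0,"wy":0,"wz":7.8,"x":0,"y":0,"z":0.108,"jaw":34},
  {"wx":0,"wy":0,"wz":9.1,"x":0,"y":0,"z":0.126,"jaw":34},
  {"wx":0,"wy":0,"wz":10.4,"x":0,"y":0,"z":0.144,"jaw":34},
  {"wx":0,"wy":0,"wz":11.7,"x":0,"y":0,"z":0.162,"jaw":34},
  {"wx":0,"wy":0,"wz":13,"x":0,"y":0,"z":0.18,"jaw":34},
  {"wx":0,"wy":0,"wz":14.3,"x":0,"y":0,"z":0.198,"jaw":34},
  {"wx":0,"wy":0,"wz":15.2,"x":0,"y":0,"z":0.21,"jaw":34},
])

```text
time_s: 9.72
tcp_pos: [433.0, -37.7, 82.6]
tool_rot: [[0.559, 0.829, 0.003], [0.829, -0.559, 0.001], [0.002, 0.002, -1.0]]
contact_force: [-0.7, -0.5, -1.2]
finger_gap: 0.422
```

Call:
drive_tool([
  {"wx":0,"wy":0,"wz":0.4,"x":0,"y":0,"z":0.03,"jaw":34},
  {"wx":0,"wy":0,"wz":0.4,"x":0,"y":0,"z":0.08,"jaw":34},
  {"wx":0,"wy":0,"wz":0.4,"x":0,"y":0,"z":0.16,"jaw":34},
  {"wx":0,"wy":0,"wz":0.4,"x":0,"y":0,"z":0.16,"jaw":34},
])

```text
time_s: 10.05
tcp_pos: [433.2, -37.7, 87.7]
tool_rot: [[0.531, 0.847, 0.003], [0.847, -0.531, 0.001], [0.003, 0.002, -1.0]]
contact_force: [0.4, -0.3, -1.5]
finger_gap: 0.425
```

```bash
python3 st.py
```

```text
10.05 [ 0.4 -0.3 -1.5] [0.05 0.03 0.04] [433.2 -37.7  87.7] yaw 57.9
```

Call:
drive_tool([
  {"wx":0,"wy":0,"wz":0,"x":0,"y":0,"z":0.8,"jaw":34},
  {"wx":0,"wy":0,"wz":0,"x":0,"y":0,"z":1.4,"jaw":34},
  {"wx":0,"wy":0,"wz":0,"x":0.1,"y":-1.2,"z":1.4,"jaw":34},
  {"wx":0,"wy":0,"wz":0,"x":0.25,"y":-2.5,"z":1.4,"jaw":34},
  {"wx":0,"wy":0,"wz":0,"x":0.35,"y":-3.8,"z":1.4,"jaw":34},
  {"wx":0,"wy":0,"wz":0,"x":0.5,"y":-5.1,"z":1.4,"jaw":34},
  {"wx":0,"wy":0,"wz":0,"x":0.6,"y":-6.4,"z":1.4,"jaw":34},
  {"wx":0,"wy":0,"wz":0,"x":0.7,"y":-7.4,"z":1.0,"jaw":34},
  {"wx":0,"wy":0,"wz":0,"x":0.75,"y":-7.95,"z":0.3,"jaw":34},
  {"wx":0,"wy":0,"wz":0,"x":0.75,"y":-7.95,"z":-0.4,"jaw":34},
  {"wx":0,"wy":0,"wz":0,"x":0.75,"y":-7.95,"z":-1.0,"jaw":34},
  {"wx":0,"wy":0,"wz":0,"x":0.75,"y":-7.95,"z":-1.0,"jaw":34},
])

```text
time_s: 11.05
tcp_pos: [454.0, -275.4, 54.7]
tool_rot: [[0.533, 0.846, -0.001], [0.846, -0.533, 0.004], [0.003, -0.003, -1.0]]
contact_force: [-0.4, 0.9, -1.7]
finger_gap: 0.422
```

Call:
drive_tool([
  {"wx":0,"wy":0,"wz":0,"x":0,"y":0,"z":-0.12,"jaw":34},
  {"wx":0,"wy":0,"wz":0,"x":0,"y":0,"z":-0.2,"jaw":34},
  {"wx":0,"wy":0,"wz":0,"x":0,"y":0,"z":-0.25,"jaw":34},
  {"wx":0,"wy":0,"wz":0,"x":0,"y":0,"z":-0.29,"jaw":34},
  {"wx":0,"wy":0,"wz":0,"x":0,"y":0,"z":-0.29,"jaw":34},
])

```text
time_s: 11.47
tcp_pos: [454.3, -275.4, 46.4]
tool_rot: [[0.533, 0.846, -0.0], [0.846, -0.533, 0.004], [0.003, -0.002, -1.0]]
contact_force: [0.3, 0.3, -1.1]
finger_gap: 0.425
```

Call:
drive_tool([
  {"wx":0,"wy":0,"wz":0,"x":0,"y":0,"z":-0.02,"jaw":34},
  {"wx":0,"wy":0,"wz":0,"x":0,"y":0,"z":-0.04,"jaw":34},
  {"wx":0,"wy":0,"wz":0,"x":0,"y":0,"z":-0.05,"jaw":34},
  {"wx":0,"wy":0,"wz":0,"x":0,"y":0,"z":-0.05,"jaw":34},
])

```text
time_s: 11.8
tcp_pos: [454.6, -275.5, 45.7]
tool_rot: [[0.533, 0.846, 0.0], [0.846, -0.533, 0.003], [0.003, -0.001, -1.0]]
contact_force: [-2.0, 2.8, 6.6]
finger_gap: 0.419
```

Contact with the floor. Release.

Call:
drive_tool([
  {"wx":0,"wy":0,"wz":0,"x":0,"y":0,"z":0,"jaw":44},
  {"wx":0,"wy":0,"wz":0,"x":0,"y":0,"z":0,"jaw":52},
  {"wx":0,"wy":0,"wz":0,"x":0,"y":0,"z":0.02,"jaw":62},
  {"wx":0,"wy":0,"wz":0,"x":0,"y":0,"z":0.05,"jaw":65},
  {"wx":0,"wy":0,"wz":0,"x":0,"y":0,"z":1,"jaw":65},
  {"wx":0,"wy":0,"wz":0,"x":0,"y":0,"z":2,"jaw":65},
  {"wx":0,"wy":0,"wz":0,"x":0,"y":0,"z":2.6,"jaw":65},
])

```text
time_s: 12.38
tcp_pos: [455.1, -275.9, 126.1]
tool_rot: [[0.533, 0.846, 0.002], [0.846, -0.533, 0.002], [0.003, 0.0, -1.0]]
contact_force: [-0.0, -0.2, -0.7]
finger_gap: 0.699
```

Call:
drive_tool([
  {"wx":0,"wy":0,"wz":1.3,"x":0.7,"y":1.0,"z":0,"jaw":65},
  {"wx":0,"wy":0,"wz":2.6,"x":1.4,"y":2.0,"z":0,"jaw":65},
  {"wx":0,"wy":0,"wz":3.9,"x":2.2,"y":3.0,"z":0,"jaw":65},
  {"wx":0,"wy":0,"wz":4.4,"x":3.0,"y":4.1,"z":0,"jaw":65},
  {"wx":0,"wy":0,"wz":4.4,"x":3.8,"y":5.2,"z":-0.3,"jaw":65},
  {"wx":0,"wy":0,"wz":4.4,"x":4.4,"y":5.9,"z":-0.8,"jaw":65},
  {"wx":0,"wy":0,"wz":4.4,"x":4.53,"y":6.11,"z":-0.9,"jaw":65},
  {"wx":0,"wy":0,"wz":4.4,"x":4.53,"y":6.11,"z":-0.9,"jaw":65},
  {"wx":0,"wy":0,"wz":4.4,"x":4.53,"y":6.11,"z":-0.9,"jaw":65},
])

```text
time_s: 13.13
tcp_pos: [590.6, -92.9, 99.1]
tool_rot: [[0.177, 0.984, 0.0], [0.984, -0.177, 0.003], [0.003, -0.0, -1.0]]
contact_force: [-0.1, -0.8, 0.0]
finger_gap: 0.701
```

```bash
python3 - <<'E'
from h import *
s=snap('top','top4'); crop(s,200,120,430,290,'c9',3)
t=snap('side','side4'); crop(t,190,110,330,230,'c10',5)
E
python3 st.py
```

```text
13.2333 [-0.1 -0.7  0.1] [-0.01  0.01 -0.02] [590.6 -93.8  99.7] yaw 79.7
```

View pics/c9.png

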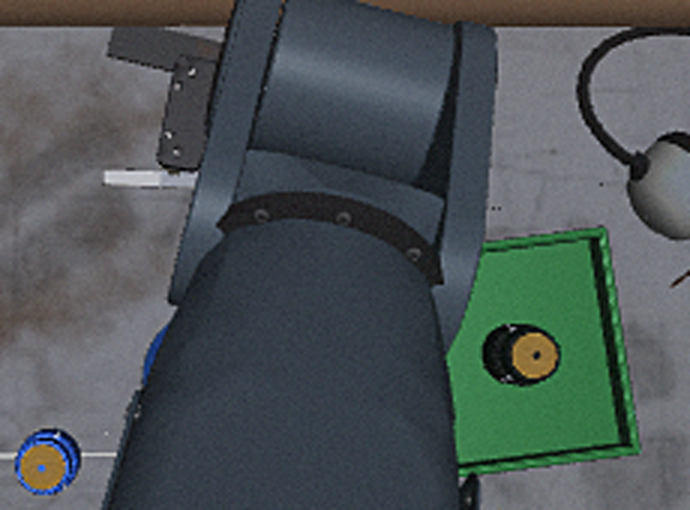

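View pics/c10.png

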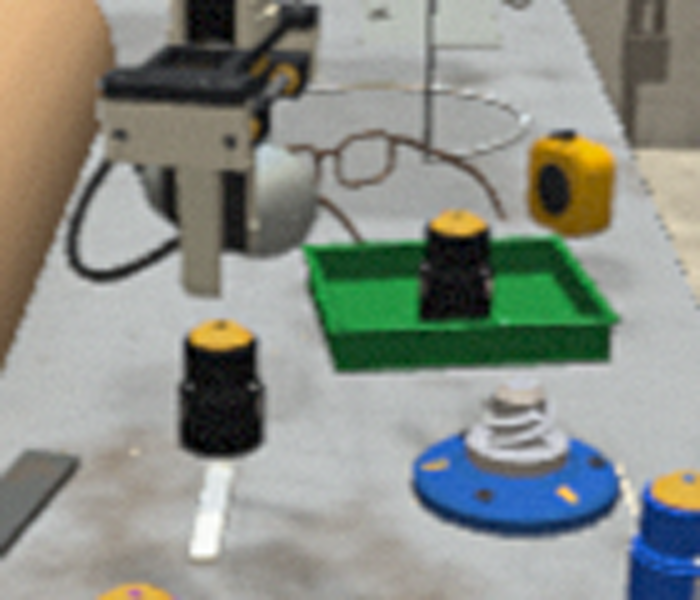

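Call:
drive_tool([
  {"wx":0,"wy":0,"wz":0,"x":0.01,"y":0.03,"z":-0.7,"jaw":65},
  {"wx":0,"wy":0,"wz":0,"x":0.01,"y":0.03,"z":-1.3,"jaw":65},
  {"wx":0,"wy":0,"wz":0,"x":0.01,"y":0.03,"z":-1.75,"jaw":65},
  {"wx":0,"wy":0,"wz":0,"x":0.01,"y":0.03,"z":-1.93,"jaw":65},
  {"wx":0,"wy":0,"wz":0,"x":0.01,"y":0.03,"z":-1.93,"jaw":60},
  {"wx":0,"wy":0,"wz":0,"x":0.01,"y":0.03,"z":-1.93,"jaw":56},
], newtons=40)

```text
time_s: 13.73
tcp_pos: [591.1, -93.4, 42.4]
tool_rot: [[0.179, 0.984, 0.002], [0.984, -0.179, 0.002], [0.003, 0.001, -1.0]]
contact_force: [1.2, 0.0, 0.3]
finger_gap: 0.621
```

Call:
drive_tool([
  {"wx":0,"wy":0,"wz":0,"x":0,"y":0.02,"z":-0.03,"jaw":50},
  {"wx":0,"wy":0,"wz":0,"x":0,"y":0.02,"z":-0.03,"jaw":44},
  {"wx":0,"wy":0,"wz":0,"x":0,"y":0.02,"z":-0.03,"jaw":38},
  {"wx":0,"wy":0,"wz":0,"x":0,"y":0.02,"z":-0.03,"jaw":34},
  {"wx":0,"wy":0,"wz":0,"x":0,"y":0.02,"z":-0.03,"jaw":34},
  {"wx":0,"wy":0,"wz":0,"x":0,"y":0.02,"z":-0.03,"jaw":34},
])

```text
time_s: 14.23
tcp_pos: [591.4, -92.8, 42.1]
tool_rot: [[0.179, 0.984, 0.003], [0.984, -0.179, 0.002], [0.003, 0.002, -1.0]]
contact_force: [-1.1, 0.3, 5.4]
finger_gap: 0.422
```

```bash
python3 st.py
```

```text
14.2333 [-1.1  0.3  5.4] [0.04 0.22 0.04] [591.4 -92.8  42.1] yaw 79.7
```

Call:
drive_tool([
  {"wx":0,"wy":0,"wz":0,"x":0,"y":0,"z":1.2,"jaw":34},
  {"wx":0,"wy":0,"wz":0,"x":0,"y":0,"z":2.6,"jaw":34},
  {"wx":0,"wy":0,"wz":-0.5,"x":-1.2,"y":0.4,"z":2.6,"jaw":34},
  {"wx":0,"wy":0,"wz":-1,"x":-2.5,"y":0.85,"z":2.6,"jaw":34},
  {"wx":0,"wy":0,"wz":-1.5,"x":-3.7,"y":1.3,"z":2.6,"jaw":34},
  {"wx":0,"wy":0,"wz":-1.5,"x":-4.7,"y":1.65,"z":2.6,"jaw":34},
  {"wx":0,"wy":0,"wz":-1.5,"x":-5.28,"y":1.83,"z":2.5,"jaw":34},
  {"wx":0,"wy":0,"wz":-1.5,"x":-5.28,"y":1.83,"z":2.4,"jaw":34},
  {"wx":0,"wy":0,"wz":-1.5,"x":-5.28,"y":1.83,"z":2.4,"jaw":34},
  {"wx":0,"wy":0,"wz":-1.5,"x":-5.28,"y":1.83,"z":2.4,"jaw":34},
])

```text
time_s: 15.07
tcp_pos: [433.9, -38.2, 114.2]
tool_rot: [[0.306, 0.952, 0.004], [0.952, -0.306, 0.002], [0.003, 0.003, -1.0]]
contact_force: [0.5, -0.2, -0.9]
finger_gap: 0.427
```

```bash
python3 - <<'E'
from h import *
t=snap('side','side5'); crop(t,240,110,360,230,'c11',5)
E
python3 st.py
```

```text
15.1167 [ 0.7 -0.1 -1.8] [ 0.05  0.   -0.03] [434.1 -38.3 114.2] yaw 72.2
```

View pics/c11.png

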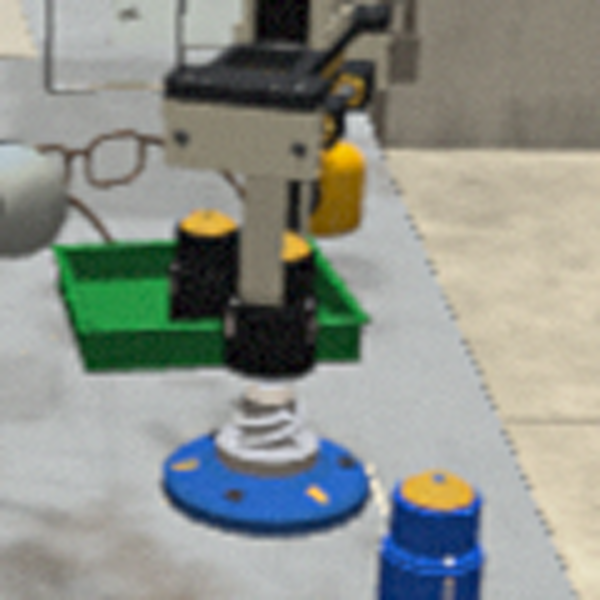

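Call:
drive_tool([
  {"wx":0,"wy":0,"wz":0,"x":-0.03,"y":0.01,"z":-0.2,"jaw":34},
  {"wx":0,"wy":0,"wz":0,"x":-0.03,"y":0.01,"z":-0.45,"jaw":34},
  {"wx":0,"wy":0,"wz":0,"x":-0.03,"y":0.01,"z":-0.65,"jaw":34},
  {"wx":0,"wy":0,"wz":0,"x":-0.03,"y":0.01,"z":-0.8,"jaw":34},
  {"wx":0,"wy":0,"wz":0,"x":-0.03,"y":0.01,"z":-0.87,"jaw":34},
  {"wx":0,"wy":0,"wz":0,"x":-0.03,"y":0.01,"z":-0.87,"jaw":34},
])

```text
time_s: 15.62
tcp_pos: [432.9, -37.9, 87.4]
tool_rot: [[0.306, 0.952, 0.002], [0.952, -0.306, 0.002], [0.003, 0.002, -1.0]]
contact_force: [0.7, 0.1, -2.3]
finger_gap: 0.425
```

```bash
python3 st.py
```

```text
15.6167 [ 0.7  0.1 -2.3] [-0.03 -0.01  0.06] [432.9 -37.9  87.4] yaw 72.2
```

Cleanly centred. Landing expected near 82.8.

Call:
drive_tool([
  {"wx":0,"wy":0,"wz":0,"x":0,"y":0,"z":-0.05,"jaw":34},
  {"wx":0,"wy":0,"wz":0,"x":0,"y":0,"z":-0.1,"jaw":34},
  {"wx":0,"wy":0,"wz":0,"x":0,"y":0,"z":-0.14,"jaw":34},
  {"wx":0,"wy":0,"wz":0,"x":0,"y":0,"z":-0.17,"jaw":34},
  {"wx":0,"wy":0,"wz":0,"x":0,"y":0,"z":-0.17,"jaw":34},
])

```text
time_s: 16.03
tcp_pos: [433.2, -38.0, 82.8]
tool_rot: [[0.306, 0.952, 0.003], [0.952, -0.306, 0.002], [0.003, 0.003, -1.0]]
contact_force: [-1.5, 0.2, 6.7]
finger_gap: 0.424
```

```bash
python3 st.py
```

```text
16.0333 [-1.5  0.2  6.7] [ 0.03  0.46 -0.03] [433.2 -38.   82.8] yaw 72.2
```

Call:
drive_tool([
  {"wx":0,"wy":0,"wz":-1.2,"x":-0.01,"y":0,"z":-0.03,"jaw":34},
  {"wx":0,"wy":0,"wz":-2.4,"x":-0.01,"y":0,"z":-0.05,"jaw":34},
  {"wx":0,"wy":0,"wz":-3.6,"x":-0.01,"y":0,"z":-0.067,"jaw":34},
  {"wx":0,"wy":0,"wz":-4.8,"x":-0.01,"y":0,"z":-0.083,"jaw":34},
  {"wx":0,"wy":0,"wz":-6,"x":-0.01,"y":0,"z":-0.1,"jaw":34},
  {"wx":0,"wy":0,"wz":-7.2,"x":-0.01,"y":0,"z":-0.117,"jaw":34},
  {"wx":0,"wy":0,"wz":-7.2,"x":-0.01,"y":0,"z":-0.117,"jaw":34},
])

```text
time_s: 16.62
tcp_pos: [433.4, -38.2, 79.8]
tool_rot: [[0.811, 0.585, 0.005], [0.585, -0.811, -0.001], [0.003, 0.004, -1.0]]
contact_force: [-2.0, -0.2, 6.0]
finger_gap: 0.423
```

```bash
python3 st.py
```

```text
16.6167 [-2.  -0.2  6. ] [-0.19  0.37 -0.02] [433.4 -38.2  79.8] yaw 35.8
```

Call:
drive_tool([
  {"wx":0,"wy":0,"wz":-1.2,"x":-0.01,"y":0,"z":-0.027,"jaw":34},
  {"wx":0,"wy":0,"wz":-2.4,"x":-0.01,"y":0,"z":-0.043,"jaw":34},
  {"wx":0,"wy":0,"wz":-3.6,"x":-0.01,"y":0,"z":-0.06,"jaw":34},
  {"wx":0,"wy":0,"wz":-4.8,"x":-0.01,"y":0,"z":-0.077,"jaw":34},
  {"wx":0,"wy":0,"wz":-4.8,"x":-0.01,"y":0,"z":-0.077,"jaw":34},
])

```text
time_s: 17.03
tcp_pos: [433.4, -38.3, 77.9]
tool_rot: [[0.98, 0.2, 0.005], [0.2, -0.98, -0.003], [0.004, 0.004, -1.0]]
contact_force: [-1.5, -0.3, 4.9]
finger_gap: 0.424
```

```bash
python3 st.py
```

```text
17.0333 [-1.5 -0.3  4.9] [-0.14  0.4  -0.01] [433.4 -38.3  77.9] yaw 11.6
```

Call:
drive_tool([
  {"wx":0,"wy":0,"wz":-0.6,"x":0,"y":0,"z":-0.02,"jaw":34},
  {"wx":0,"wy":0,"wz":-1.2,"x":0,"y":0,"z":-0.029,"jaw":34},
  {"wx":0,"wy":0,"wz":-1.6,"x":0,"y":0,"z":-0.034,"jaw":34},
  {"wx":0,"wy":0,"wz":-1.6,"x":0,"y":0,"z":-0.034,"jaw":34},
])

```text
time_s: 17.37
tcp_pos: [433.4, -38.3, 77.2]
tool_rot: [[0.998, 0.064, 0.004], [0.064, -0.998, -0.004], [0.004, 0.004, -1.0]]
contact_force: [-2.2, -0.5, 5.8]
finger_gap: 0.422
```

```bash
python3 st.py
```

```text
17.3667 [-2.2 -0.5  5.8] [-0.2   0.63  0.01] [433.4 -38.3  77.2] yaw 3.7
```

Call:
drive_tool([
  {"wx":0,"wy":0,"wz":-0.5,"x":0,"y":0,"z":-0.02,"jaw":34},
  {"wx":0,"wy":0,"wz":-0.9,"x":0,"y":0,"z":-0.026,"jaw":34},
  {"wx":0,"wy":0,"wz":-0.9,"x":0,"y":0,"z":-0.026,"jaw":34},
])

```text
time_s: 17.62
tcp_pos: [433.4, -38.4, 76.8]
tool_rot: [[1.0, -0.013, 0.004], [-0.013, -1.0, -0.004], [0.004, 0.004, -1.0]]
contact_force: [-1.6, -0.5, 8.2]
finger_gap: 0.422
```

```bash
python3 st.py
```

```text
17.6167 [-1.6 -0.5  8.2] [-0.14  0.67 -0.06] [433.4 -38.4  76.8] yaw -0.7
```

Call:
drive_tool([
  {"wx":0,"wy":0,"wz":-0.5,"x":0,"y":0,"z":-0.016,"jaw":34},
  {"wx":0,"wy":0,"wz":-0.9,"x":0,"y":0,"z":-0.022,"jaw":34},
  {"wx":0,"wy":0,"wz":-0.9,"x":0,"y":0,"z":-0.022,"jaw":34},
])

```text
time_s: 17.87
tcp_pos: [433.2, -38.4, 76.5]
tool_rot: [[0.996, -0.089, 0.003], [-0.089, -0.996, -0.005], [0.003, 0.005, -1.0]]
contact_force: [-4.2, 0.3, 9.2]
finger_gap: 0.426
```

```bash
python3 st.py
```

```text
17.8667 [-4.2  0.3  9.2] [0.03 0.89 0.26] [433.2 -38.4  76.5] yaw -5.1
```

Call:
drive_tool([
  {"wx":0,"wy":0,"wz":-0.3,"x":0,"y":0,"z":-0.015,"jaw":34},
  {"wx":0,"wy":0,"wz":-0.6,"x":0,"y":0,"z":-0.02,"jaw":34},
  {"wx":0,"wy":0,"wz":-0.6,"x":0,"y":0,"z":-0.02,"jaw":34},
])

```text
time_s: 18.12
tcp_pos: [432.9, -38.4, 76.4]
tool_rot: [[0.991, -0.137, 0.002], [-0.137, -0.991, -0.005], [0.003, 0.005, -1.0]]
contact_force: [-3.7, 0.2, 10.9]
finger_gap: 0.423
```

```bash
python3 st.py
```

```text
18.1167 [-3.7  0.2 10.9] [0.07 0.99 0.64] [432.9 -38.4  76.4] yaw -7.8
```

Call:
drive_tool([
  {"wx":0,"wy":0,"wz":1.2,"x":0,"y":0,"z":0.012,"jaw":34},
  {"wx":0,"wy":0,"wz":2.5,"x":0.01,"y":0,"z":0.035,"jaw":34},
  {"wx":0,"wy":0,"wz":3.8,"x":0.01,"y":0,"z":0.053,"jaw":34},
  {"wx":0,"wy":0,"wz":5.1,"x":0.01,"y":0,"z":0.071,"jaw":34},
  {"wx":0,"wy":0,"wz":6.4,"x":0.01,"y":0,"z":0.089,"jaw":34},
  {"wx":0,"wy":0,"wz":7.7,"x":0.01,"y":0,"z":0.107,"jaw":34},
  {"wx":0,"wy":0,"wz":9,"x":0.01,"y":0,"z":0.125,"jaw":34},
  {"wx":0,"wy":0,"wz":10.3,"x":0.01,"y":0,"z":0.143,"jaw":34},
  {"wx":0,"wy":0,"wz":11.6,"x":0.01,"y":0,"z":0.161,"jaw":34},
  {"wx":0,"wy":0,"wz":12.9,"x":0.01,"y":0,"z":0.179,"jaw":34},
  {"wx":0,"wy":0,"wz":14.2,"x":0.01,"y":0,"z":0.197,"jaw":34},
  {"wx":0,"wy":0,"wz":15.2,"x":0.01,"y":0,"z":0.21,"jaw":34},
])

```text
time_s: 19.12
tcp_pos: [433.0, -38.3, 82.7]
tool_rot: [[0.363, 0.932, 0.005], [0.932, -0.363, 0.001], [0.003, 0.005, -1.0]]
contact_force: [-0.5, 0.3, 0.0]
finger_gap: 0.422
```

```bash
python3 st.py
```

```text
19.1167 [-0.5  0.3  0. ] [ 0.07  0.16 -0.02] [433.  -38.3  82.7] yaw 68.7
```

Call:
drive_tool([
  {"wx":0,"wy":0,"wz":0.9,"x":0,"y":0,"z":0.02,"jaw":34},
  {"wx":0,"wy":0,"wz":0.9,"x":0,"y":0,"z":0.05,"jaw":34},
  {"wx":0,"wy":0,"wz":0.9,"x":0,"y":0,"z":0.1,"jaw":34},
  {"wx":0,"wy":0,"wz":0.9,"x":0,"y":0,"z":0.17,"jaw":34},
  {"wx":0,"wy":0,"wz":0.9,"x":0,"y":0,"z":0.17,"jaw":34},
])

```text
time_s: 19.53
tcp_pos: [433.2, -38.3, 88.2]
tool_rot: [[0.29, 0.957, 0.006], [0.957, -0.29, 0.001], [0.003, 0.005, -1.0]]
contact_force: [-1.0, -0.2, -0.9]
finger_gap: 0.423
```

```bash
python3 st.py
```

```text
19.5333 [-1.  -0.2 -0.9] [ 0.07 -0.01 -0.05] [433.2 -38.3  88.2] yaw 73.2
```

Call:
drive_tool([
  {"wx":0,"wy":0,"wz":0,"x":0,"y":0,"z":0.8,"jaw":34},
  {"wx":0,"wy":0,"wz":0,"x":0,"y":0,"z":1.5,"jaw":34},
  {"wx":0,"wy":0,"wz":0,"x":0,"y":1.2,"z":1.5,"jaw":34},
  {"wx":0,"wy":0,"wz":0,"x":0.05,"y":2.5,"z":1.5,"jaw":34},
  {"wx":0,"wy":0,"wz":0,"x":0.05,"y":3.8,"z":1.5,"jaw":34},
  {"wx":0,"wy":0,"wz":0,"x":0.1,"y":5.1,"z":1.5,"jaw":34},
  {"wx":0,"wy":0,"wz":0,"x":0.1,"y":6.4,"z":1.5,"jaw":34},
  {"wx":0,"wy":0,"wz":0,"x":0.1,"y":7.7,"z":1.5,"jaw":34},
  {"wx":0,"wy":0,"wz":0,"x":0.1,"y":9,"z":1.5,"jaw":34},
  {"wx":0,"wy":0,"wz":0,"x":0.11,"y":10,"z":1.2,"jaw":34},
  {"wx":0,"wy":0,"wz":0,"x":0.11,"y":10.7,"z":0.8,"jaw":34},
  {"wx":0,"wy":0,"wz":0,"x":0.11,"y":10.94,"z":0.2,"jaw":34},
])

```text
time_s: 20.53
tcp_pos: [437.0, 293.1, 94.7]
tool_rot: [[0.288, 0.958, 0.009], [0.958, -0.288, 0.003], [0.006, 0.007, -1.0]]
contact_force: [-0.1, -0.8, -1.2]
finger_gap: 0.422
```

```bash
python3 st.py
```

```text
20.5333 [-0.1 -0.8 -1.2] [-0.01 -0.01 -0.01] [437.  293.1  94.7] yaw 73.2
```

Call:
drive_tool([
  {"wx":0,"wy":0,"wz":0,"x":0,"y":-0.05,"z":-0.5,"jaw":34},
  {"wx":0,"wy":0,"wz":0,"x":0,"y":-0.05,"z":-1.0,"jaw":34},
  {"wx":0,"wy":0,"wz":0,"x":0,"y":-0.05,"z":-1.3,"jaw":34},
  {"wx":0,"wy":0,"wz":0,"x":0,"y":-0.05,"z":-1.45,"jaw":34},
  {"wx":0,"wy":0,"wz":0,"x":0,"y":-0.05,"z":-1.53,"jaw":34},
  {"wx":0,"wy":0,"wz":0,"x":0,"y":-0.05,"z":-1.57,"jaw":34},
  {"wx":0,"wy":0,"wz":0,"x":0,"y":-0.05,"z":-1.57,"jaw":34},
])

```text
time_s: 21.12
tcp_pos: [437.3, 291.6, 48.0]
tool_rot: [[0.289, 0.957, 0.009], [0.957, -0.289, 0.004], [0.006, 0.008, -1.0]]
contact_force: [0.0, 0.4, -0.9]
finger_gap: 0.422
```

Call:
drive_tool([
  {"wx":0,"wy":0,"wz":0,"x":0,"y":0,"z":-0.02,"jaw":34},
  {"wx":0,"wy":0,"wz":0,"x":0,"y":0,"z":-0.04,"jaw":34},
  {"wx":0,"wy":0,"wz":0,"x":0,"y":0,"z":-0.05,"jaw":34},
  {"wx":0,"wy":0,"wz":0,"x":0,"y":0,"z":-0.05,"jaw":34},
])

```text
time_s: 21.45
tcp_pos: [437.4, 291.7, 46.6]
tool_rot: [[0.289, 0.957, 0.009], [0.957, -0.289, 0.004], [0.006, 0.008, -1.0]]
contact_force: [-0.5, 0.2, -1.6]
finger_gap: 0.424
```

Call:
drive_tool([
  {"wx":0,"wy":0,"wz":0,"x":0,"y":0,"z":-0.02,"jaw":34},
  {"wx":0,"wy":0,"wz":0,"x":0,"y":0,"z":-0.035,"jaw":34},
  {"wx":0,"wy":0,"wz":0,"x":0,"y":0,"z":-0.04,"jaw":34},
  {"wx":0,"wy":0,"wz":0,"x":0,"y":0,"z":-0.04,"jaw":34},
])

```text
time_s: 21.78
tcp_pos: [437.8, 291.7, 46.1]
tool_rot: [[0.289, 0.957, 0.01], [0.957, -0.289, 0.004], [0.007, 0.009, -1.0]]
contact_force: [-0.9, -1.6, 6.7]
finger_gap: 0.422
```

Call:
drive_tool([
  {"wx":0,"wy":0,"wz":0,"x":0,"y":0,"z":0,"jaw":44},
  {"wx":0,"wy":0,"wz":0,"x":0,"y":0,"z":0,"jaw":52},
  {"wx":0,"wy":0,"wz":0,"x":0,"y":0,"z":0.02,"jaw":62},
  {"wx":0,"wy":0,"wz":0,"x":0,"y":0,"z":0.05,"jaw":65},
  {"wx":0,"wy":0,"wz":0,"x":0,"y":0,"z":1,"jaw":65},
  {"wx":0,"wy":0,"wz":0,"x":0,"y":0,"z":2,"jaw":65},
  {"wx":0,"wy":0,"wz":0,"x":0,"y":0,"z":3.2,"jaw":65},
  {"wx":0,"wy":0,"wz":0,"x":-2,"y":-1,"z":4.5,"jaw":65},
  {"wx":0,"wy":0,"wz":0,"x":-3,"y":-3,"z":5,"jaw":65},
  {"wx":0,"wy":0,"wz":0,"x":-3,"y":-4,"z":5.5,"jaw":65},
  {"wx":0,"wy":0,"wz":0,"x":-3,"y":-4,"z":5.5,"jaw":65},
])

```text
time_s: 22.7
tcp_pos: [347.7, 174.1, 210.0]
tool_rot: [[0.287, 0.958, 0.01], [0.958, -0.287, 0.004], [0.006, 0.008, -1.0]]
contact_force: [0.0, -0.6, 0.3]
finger_gap: 0.698
```

```bash
python3 - <<'E'
from h import *
t=snap('side','side6'); s=snap('top','top6')
E
python3 st.py
```

```text
22.8 [0.  0.1 0. ] [ 0.03 -0.    0.04] [348.1 172.6 211.6] yaw 73.1
```

View pics/side6.png

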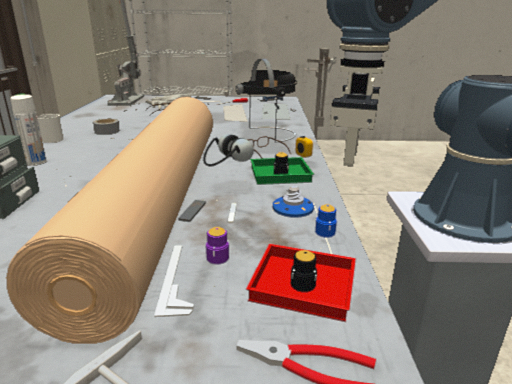

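View pics/top6.png

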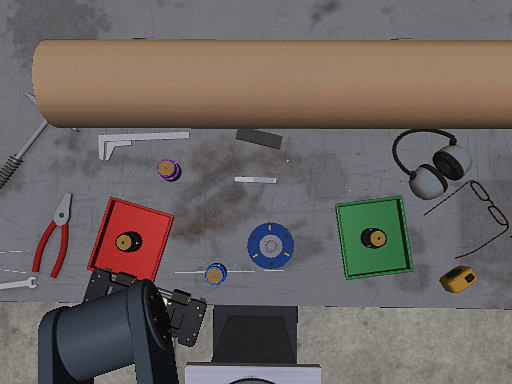

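Both pictures show one cap upright in the red tray (top px 128,242; side px 304,270) and one upright in the green tray (top px 374,238; side px 281,163). The calliper, soapstone and offcut have not moved, and the gripper is clear of everything.

```bash
python3 -c "
from station import job
print(job.job_done())"
```

```text
the job is handed in; nothing more can be done
None
```

Both caps were checked on the gauge one after the other, each put away as asked, and the job was handed in at about 23 s of the 72 s allowed.

- **Left black cap (passed):** it sank with the lead for about 132° until it was flush on the shoulder. It then stayed at the same height through 10° more while the push had risen from about 7 N to 15 N. I unscrewed it and stood it in the green tray.
- **Right black cap (stopped short):** it stopped sinking after about 77–80° of turn, roughly 4.5 mm above home. The moment climbed to 0.64 N m with about 11 N of push, so I stopped there, unscrewed it and stood it in the red tray.

**Last checks:** the final pictures show both caps upright in their trays. The calliper, soapstone and offcut are where they were, and the gripper is clear with force readings near zero. The forces I read during the work stayed at or below about 15 N.

**Disagreements:**
- The gauge felt about 1.2 mm further to −y than the camera showed. I corrected this by feel on the first cap and used the corrected position for the second.
- The jam came about 0.5 mm lower than the stated 5 mm, which is within what I can measure.

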